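# Close up the carver's tool chest

## Task

Close up the tool chest on the carving bench using only your fingertips: push its two open small drawers fully home first, then swing the raised lid over and down until it is shut, pushing gently so that nothing slams. Do not lower the lid before both drawers are in (its pins lock them), do not grip, pull or lift anything, and leave the wide drawer and everything else on the bench where it is.

Things in the scene. Friction and masses are not known exactly. Their poses are not given: they have to be found in the camera images.
- chest: dark wooden tool chest, fixed, on the robot's right: 180 deep (x), 290 wide (y), 135 mm high without lid; origin: centre of underside. Its front with the drawers faces its own -x (roughly world +y); its +y is left for someone facing the front. Under the lid an open tray, then two small drawers side by side (fronts 127 x 37 mm, centres 80 mm up, 70 mm left and right of middle), lowest a wide shut drawer
- drawer_left (a joint): how far the left small drawer (at chest +y) stands out along the chest's -x, m; 0 = home against its stop, front flush; its stop outwards is at 0.11. Slides with about 2 N friction and stays where it is left
- drawer_right (a joint): the same for the right small drawer (at chest -y)
- drawer_wide (a joint): the same for the wide lowest drawer, two knobs; shut at the start and to be left shut
- knob_left (a point): middle of the outer face of the left drawer's steel knob (19 mm across, standing 22 mm out from the middle of the drawer front), 80 mm above the bench; moves with the drawer
- knob_right (a point): the same for the right drawer's knob
- lid (a joint): opening angle of the chest's lid, rad; 0 = shut on the rim, about 1.57 = upright, stop at 1.83. Stiff hinge (about 0.6 N m): it stays at any angle and must be pushed all the way down, with roughly 2 to 7 N at 150 mm from the hinge. Lid panel 12 mm thick, 294 mm wide, 184 mm from hinge to free edge, 0.4 kg
- lid_edge (a point): middle of the lid's free edge, on the lid's outer (upper when shut) face; frame axes: x from the free edge to the hinge, y along the hinge, z out of the outer face. Upright it is about 320 mm above the bench, shut 148 mm
- lid_hinge (a point): middle of the hinge line, along the chest's y at the top of its back, 136 mm above the bench, on the lid's inner face; same axes as lid_edge
- mallet: wooden carver's mallet standing on its head, handle up, 96 mm across, 215 mm tall; origin under its middle. Bystander
- wax_tin: round tin 67 mm across, 34 mm tall, standing in front of the chest; origin under its middle. Bystander
- chisel: carving chisel lying on the bench just beside the chest, at its +y side: handle 125 mm along its -x, blade 100 mm along +x, 26 mm high; origin under the ferrule. Bystander
- gouge_a: gouge lying on the carving board (fixed board 300 x 400 x 35 mm on the robot's left, with a duck carving 200 mm high): handle 125, blade 110 mm; origin under the ferrule. Bystander
- gouge_b: second, broader gouge lying on the carving board, same size. Bystander
- whetstone: whetstone in a wooden holder lying behind the chest, 75 x 210 x 38 mm, origin under its middle. Bystander
- blank: sawn wood blank 65 x 110 x 65 mm on the bench, origin under its middle. Bystander

How it is judged:
On the way, in this order (a step that is already met when the one before it is completed fails the run):
1. both small drawers are home (within 4 mm) while the lid is still up (value of joint each of drawer_left, drawer_right, drawer_wide below 0.004 m and value of joint lid above 0.5 rad), for 0.2 s.
2. the lid is shut (value of joint lid below 0.03 rad), for 0.2 s.
At the end, for the whole second after the job is handed in: All three drawers are within 4 mm of home and the lid is shut to within 0.03 rad (5 mm at its free edge) (value of joint each of drawer_left, drawer_right, drawer_wide below 0.004 m and value of joint lid below 0.03 rad and velocity of joint lid below 0.02 rad/s); the robot touches nothing.
It fails at once if the lid is lowered below half-way (0.5 rad) while a drawer is more than 6 mm out (value of joint lid below 0.5 rad and value of joint any of drawer_left, drawer_right above 0.006 m).
It fails at once if a drawer is pulled: a small one farther out than 95 mm, or the wide one more than 10 mm (value of joint any of drawer_left, drawer_right above 0.095 m or value of joint drawer_wide above 0.01 m).
It fails at once if a drawer is slammed (faster than 0.5 m/s) (velocity of joint any of drawer_left, drawer_right below -0.5 m/s).
It fails at once if the lid is slammed (faster than 2.5 rad/s) (velocity of joint lid below -2.5 rad/s).
It fails at once if a bystander is moved more than 20 mm or lifted (distance of any of mallet, wax_tin, chisel, gouge_a, gouge_b, whetstone, blank from where it was at the start of the episode above 0.02 m).
It also fails if it takes over 58 s, if anything falls off the work surface, if the arm or the gripper's body presses on something with over 40 N, if the wrist force passes 120 N, or if a joint passes its speed limit or range.

## Robot

A 7-joint arm with a two-finger parallel gripper is mounted at the origin on the work surface. World frame = base frame: x ahead of the robot, y to its left, z up, the work surface at z = 0. Lengths are in m, angles in rad, forces in N, time in s.
With the tool pointing down it reaches from about 0.35 to 0.9 m from the base axis. Payload 8.1 kg.
Tool frame: the origin (TCP) lies on the centre line of the jaws, within the pads' length; the fingertips stand arm.tips_ahead ahead of it and the grasp point (between the pads) lies 8 mm behind it (arm.tips_ahead is the distance from the TCP to the fingertips, in m); z points along the fingers, y is the direction in which the jaws open and shut (so a half turn about z gives the same grasp; the last joint's range is limited). The gripper opens to 92 mm and grips with 3 to 60 N. Pads are 19 mm wide; open, the fingers measure 130 mm over their backs; the gripper's body (75 mm by 190 mm) begins 47 mm behind the grasp point.
Start: joints at [-1.266, 0.434, 0.025, 1.573, -0.012, 1.134, -0.075], TCP at [0.248, 0.574, 0.238] pointing down, gripper open.
Joint ranges: [-2.62, 2.62], [-0.44, 2.09], [-1.27, 1.32], [0.08, 2.57], [-1.32, 4.46], [0.12, 2], [-2.74, 2.74]. Speed limits (rad/s): [2.22, 2.22, 3.01, 3.01, 3.14, 3.14, 3.14].

## Interface

Orientations are given as a rotation vector (axis times angle).
In Python, from cell import arm gives the robot as it stands. The module is installed in compiled form; this text tells all that it offers.
- The arm moves only by the tool jog_arm, never from a script. Its argument "moves" is a list of rows, each an object with "twist": the turn, a rotation vector about the tool's x, y, z in units of 10 degrees (1.0 is 10 degrees), a list of three; "xyz": the shift along the tool's x, y, z in units of 60 mm (1.0 is 60 mm), a list of three; "grip": the closure, from -1 (fully open) to 1 (shut). A call has 1 to 5 rows; each row is the pose to reach, as a shift and turn from the pose commanded when the call began, along the tool's axes at that moment; what a row does not reach only later rows make up. A row lasts 1/8 s, in which the tool goes at most 62.5 mm and 10.7 degrees, less where a joint would pass 70% of its speed; a pose out of reach is approached as far as the arm can. A call with a gripper value outside its range is refused whole. The fingers move at their own pace and stop on an object; "force" is the grip in N (left out, the last holds). Time passes only in rows, so rows that repeat a pose let the fingers close. It gives the time, the measured TCP pose, the force and the opening at its end, in the units of the state.
- arm.observe(): the state, without advancing time (a new reading comes with each control period).
- arm.get_image(name): name is "side" or "top" or "wrist"; returns the picture (400x640x3 uint8, blue, green, red); there is no depth.
- arm.camera_params(name): a dict with "mtx" (3x3 intrinsics, pixels), "T" (4x4, takes a point from camera to world coordinates); the wrist camera has in their place "T_tool_cam" (4x4, takes a point from camera to tool coordinates, whose origin is the TCP and whose axes are the flange's). Camera axes: x right, y down, z forward; pixel columns grow to the right and rows downward; lengths in m; the calibration is good to about 2 mm. The wrist camera is an equidistant fisheye: a pixel r from the principal point sees the ray r / f radians off the axis. A picture is of the moment at which its call begins: read the wrist's pose just before it. camera_params takes no time and is no camera call.
- arm.sign_off(): hands the job in, once; it reports no verdict.
The state is a dict: "clock": time; "joints": joint angles; "dq": joint speeds; "joint_efforts": joint torques, N m; "position": TCP position; "ee_rot": TCP orientation; "force": force on the tool from outside, world axes, zero at the start; "ft_torque": the same for the moment, N m; "width": opening from 0.0 (shut) to 1.0 (fully open).
Only numpy, scipy, OpenCV 4.12 (cv2) and the standard library are available. Lean on these libraries where they do the work, as an engineer would, in place of code of your own. Each camera call takes 0.05 s, during which the arm holds its last target. There are 200 camera calls.

## Working session

There is one attempt and no reset: what is moved stays moved. The work goes in short steps, Python scripts to look and compute and a tool call to move; the robot and the scene stay as the last step left them, time stands still between calls to the robot, and variables do not carry over. Pictures are saved under pics/ and viewed, about 8 in all and at most 12, crops included, and the job is handed in when it is done.

Besides the shell and the picture viewer there is one more tool, called after "Request:" as name(argument=value, ...) on one line, values as JSON. jog_arm: Moves the arm, as the interface text tells. Its arguments: {"type":"object","properties":{"moves":{"type":"array","items":{"type":"object","properties":{"twist":{"type":"array","items":{"type":"number"}},"xyz":{"type":"array","items":{"type":"number"}},"grip":{"type":"number"}}}},"force":{"type":"number"}},"required":["moves"]}

```bash
mkdir -p pics
python3 - <<'E'
from cell import arm
import cv2,numpy as np
np.set_printoptions(precision=4,suppress=True)
for n in("top","side"):
    cv2.imwrite(f"pics/{n}0.png",arm.get_image(n)); p=arm.camera_params(n); print(n,p["mtx"],p["T"])
print(arm.observe(),arm.tips_ahead); print(arm.camera_params("wrist"))
E
```

```text
top [[448.2157   0.     320.0233]
 [  0.     448.2157 194.8116]
 [  0.       0.       1.    ]] [[-0.0022 -0.9883  0.1528  0.3957]
 [-1.      0.0022 -0.0001 -0.043 ]
 [-0.0002 -0.1528 -0.9883  1.3465]
 [ 0.      0.      0.      1.    ]]
side [[419.2703   0.     314.5352]
 [  0.     419.2703 201.3228]
 [  0.       0.       1.    ]] [[ 0.8858  0.2943 -0.3589  0.9966]
 [ 0.464  -0.5753  0.6736 -0.773 ]
 [-0.0083 -0.7632 -0.6461  0.8063]
 [ 0.      0.      0.      1.    ]]
{'clock': 0.1, 'joints': array([-1.2656,  0.4351,  0.025 ,  1.574 , -0.0116,  1.134 , -0.0751]), 'dq': array([ 0.0019, -0.0016,  0.0001, -0.0012, -0.0017, -0.0005,  0.0013]), 'joint_efforts': array([  0.0018, -66.9109,   0.9878, -31.5147,  -0.0605,   0.0374,
         0.    ]), 'position': array([0.2477, 0.5733, 0.237 ]), 'ee_rot': array([-0.6362, -3.0764,  0.0021]), 'force': array([-0.8998,  0.1578,  0.9876]), 'ft_torque': array([ 0.0387, -0.0112,  0.0098]), 'width': 0.9946166690151489} 0.011
{'mtx': array([[309.7069,   0.    , 314.7614],
       [  0.    , 309.7069, 195.2646],
       [  0.    ,   0.    ,   1.    ]]), 'T_tool_cam': array([[-0.001 , -0.9603, -0.2789,  0.0747],
       [ 1.    , -0.001 ,  0.0001, -0.0003],
       [-0.0004, -0.2789,  0.9603, -0.147 ],
       [ 0.    ,  0.    ,  0.    ,  1.    ]])}
```

View pics/top0.png

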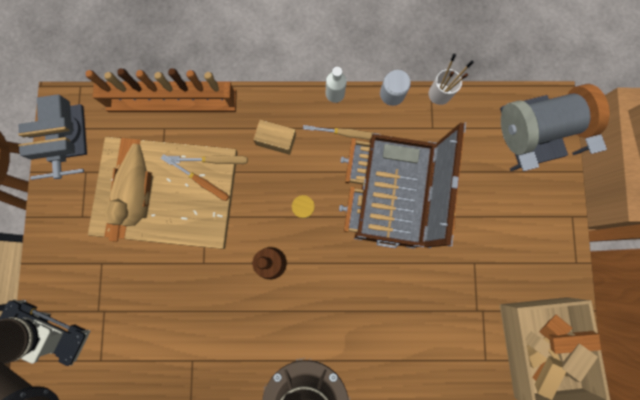

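View pics/side0.png

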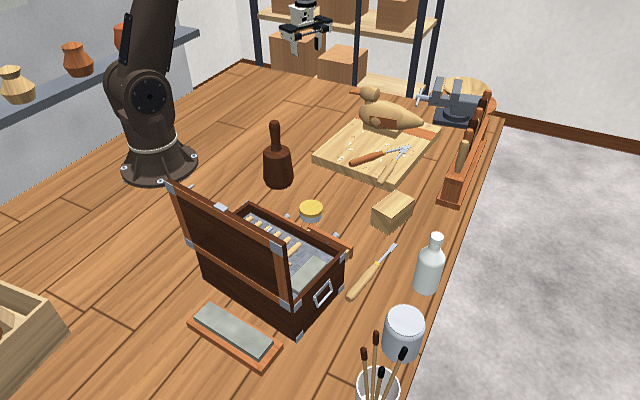

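Run:
```python
import cv2
t=cv2.imread("pics/top0.png")[115:255,330:480]; cv2.imwrite("pics/topc.png",cv2.resize(t,None,fx=4,fy=4,interpolation=cv2.INTER_CUBIC))
```

```text
(no output)
```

View pics/topc.png

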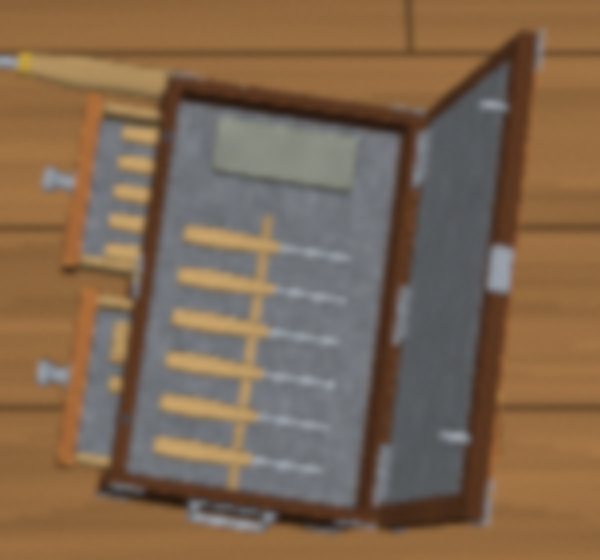

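```bash
cat > h.py <<'E'
import numpy as np
from scipy.spatial.transform import Rotation as R
from cell import arm
np.set_printoptions(precision=4,suppress=True)
def ray(n,u,v):
    p=arm.camera_params(n); T=p["T"]; d=T[:3,:3]@np.linalg.solve(p["mtx"],[u,v,1]); return T[:3,3],d
def atz(n,u,v,z):
    o,d=ray(n,u,v); return o+d*(z-o[2])/d[2]
def proj(n,P):
    p=arm.camera_params(n); c=np.linalg.inv(p["T"])@np.r_[P,1]; q=p["mtx"]@c[:3]; return q[:2]/q[2]
E
python3 - <<'E'
from h import *
f=lambda x,y,z:atz("top",330+x/4,115+y/4,z)
c=[f(170,80,.135),f(415,110,.135),f(375,510,.135),f(110,480,.135)]
print(np.array(c)); m=np.mean(c,0)
print("depth",np.linalg.norm(c[1]-c[0]),np.linalg.norm(c[2]-c[3]),"width",np.linalg.norm(c[3]-c[0]),np.linalg.norm(c[2]-c[1]))
ey=(c[0]+c[1]-c[2]-c[3]);ey/=np.linalg.norm(ey); ex=np.array([ey[1],-ey[0],0])
print("centre",m,"ex",ex,"ey",ey)
loc=lambda P:np.array([(P-m)@ex,(P-m)@ey,P[2]])
for n,x,y,z in[("kl",45,180,.08),("kr",38,373,.08),("dl front top L",90,95,.0985),("dl R",68,268,.0985),("dr L",88,290,.0985),("dr R",62,465,.0985),("lid L",540,30,.32),("lid R",490,525,.32),("tin",0,0,.034)]:
    P=f(x,y,z) if n!="tin" else atz("top",303,206,.034); print(n,P,loc(P))
for n,u,v in[("sideL",283,248),("sideR",168,183)]:
    P=atz("side",u,v,.32);print(n,P,loc(P))
o=arm.observe();Rm=R.from_rotvec(o["ee_rot"]).as_matrix();print(Rm)
E
```

```text
[[ 0.7518 -0.19    0.135 ]
 [ 0.7298 -0.3602  0.135 ]
 [ 0.4526 -0.3219  0.135 ]
 [ 0.4731 -0.144   0.135 ]]
depth 0.17157003283863526 0.17913599219046225 width 0.28240437148341546 0.27981816692153205
centre [ 0.6018 -0.254   0.135 ] ex [-0.15   -0.9887  0.    ] ey [ 0.9887 -0.15    0.    ]
kl [ 0.6934 -0.1048  0.08  ] [-0.1613  0.0681  0.08  ]
kr [ 0.5527 -0.0985  0.08  ] [-0.1464 -0.0719  0.08  ]
dl front top L [ 0.7515 -0.1368  0.0985] [-0.1384  0.1304  0.0985]
dl R [ 0.6252 -0.1195  0.0985] [-0.1365  0.003   0.0985]
dr L [ 0.6094 -0.1335  0.0985] [-0.1203 -0.0106  0.0985]
dr R [ 0.4859 -0.1138  0.0985] [-0.1213 -0.1356  0.0985]
lid L [ 0.7276 -0.388   0.32  ] [0.1136 0.1444 0.32  ]
lid R [ 0.4353 -0.3445  0.32  ] [ 0.1144 -0.1511  0.32  ]
tin [0.5654 0.0072 0.034 ] [-0.2528 -0.0752  0.034 ]
sideL [ 0.7351 -0.3905  0.32  ] [0.1149 0.1522 0.32  ]
sideR [ 0.4533 -0.3452  0.32  ] [ 0.1124 -0.1332  0.32  ]
[[-0.918   0.3966 -0.0004]
 [ 0.3966  0.918  -0.0013]
 [-0.0001 -0.0014 -1.    ]]
```

```bash
cat >> h.py <<'E'
M=np.array([.6018,-.254,0]); EX=np.array([-.15,-.9887,0]); EY=np.array([.9887,-.15,0]); EZ=np.array([0,0,1.])
C=np.c_[EX,EY,EZ]
def W(x,y,z): return M+C@[x,y,z]
def L(P): return C.T@(np.asarray(P)-M)
def Rt(deg): return R.from_matrix(np.c_[-EX,EY,-EZ])*R.from_euler("y",deg,degrees=True)
def tcp_for_corner(x,y,z,deg):   # TCP so that the chest-side tip corner is at local x,y,z
    return W(x,y,z)-Rt(deg).apply([-.0095,0,arm.tips_ahead])
def units(P,Rg=None):
    o=arm.observe(); R0=R.from_rotvec(o["ee_rot"])
    return R0.inv().apply(np.asarray(P)-o["position"])/.06, (None if Rg is None else np.degrees((R0.inv()*Rg).as_rotvec())/10)
def corner():
    o=arm.observe(); r=R.from_rotvec(o["ee_rot"])
    print("t",o["clock"],"corner local",L(o["position"]+r.apply([-.0095,0,arm.tips_ahead])),"F local",C.T@o["force"],"rotdev",np.degrees((Rt(0).inv()*r).as_rotvec()),"w",o["width"],"q",o["joints"])
E
python3 - <<'E'
from h import *
g=Rt(-15)
print(units([.35,.40,.34],g)); print(units([.5,.1,.34],g)); print(units(tcp_for_corner(-.185,-.071,.2,-15),g));print(units(tcp_for_corner(-.185,-.071,.08,-15),g))
E
```

```text
(array([-2.7105, -1.9782, -1.7131]), array([ 0.9786, -1.2716,  7.4809]))
(array([-6.9886, -5.5766, -1.7076]), array([ 0.9786, -1.2716,  7.4809]))
(array([-8.9059, -7.4421,  0.4924]), array([ 0.9786, -1.2716,  7.4809]))
(array([-8.9057, -7.4394,  2.4924]), array([ 0.9786, -1.2716,  7.4809]))
```

Request:
jog_arm(moves=[{"xyz": [0,0,-1],"twist": [0,0,0.5],"grip": 1},{"xyz": [-0.6,-0.5,-1.7],"twist": [0.1,-0.1,1.5],"grip": 1},{"xyz": [-1.2,-1.0,-1.7],"twist": [0.3,-0.3,2.3],"grip": 1},{"xyz": [-1.9,-1.5,-1.7],"twist": [0.4,-0.5,3.2],"grip": 1},{"xyz": [-2.6,-2.0,-1.7],"twist": [0.5,-0.7,4.1],"grip": 1}])

```text
clock: 0.72
position: [0.344, 0.4002, 0.3396]
ee_rot: [1.625, 2.565, -0.165]
force: [0.9, 0.7, -0.2]
width: 0.506
```

Run:
```python
from h import *
g=Rt(-15); corner(); print(arm.observe()["position"])
print(units([.5,.1,.34],g)); print(units(tcp_for_corner(-.185,-.071,.2,-15),g))
```

```text
t 0.725 corner local [-0.5988 -0.3473  0.3301] F local [-0.8366  0.7646 -0.2278] rotdev [ -0.3156  -8.6119 -33.8449] w 0.5061427193777274 q [-1.2128  0.2649  0.2403  1.589   0.0418  1.4012 -0.5453]
[0.344  0.4002 0.3396]
(array([-5.5784,  0.2299,  0.7898]), array([ 0.4728, -0.595 ,  3.3497]))
(array([-7.9111,  0.1847,  3.3498]), array([ 0.4728, -0.595 ,  3.3497]))
```

Request:
jog_arm(moves=[{"xyz": [-1,0,0.15],"twist": [0.1,-0.1,0.7],"grip": 1},{"xyz": [-2,0.1,0.3],"twist": [0.2,-0.3,1.4],"grip": 1},{"xyz": [-3,0.1,0.45],"twist": [0.3,-0.4,2.1],"grip": 1},{"xyz": [-4,0.2,0.6],"twist": [0.4,-0.5,2.8],"grip": 1},{"xyz": [-5,0.2,0.75],"twist": [0.47,-0.6,3.35],"grip": 1}])

```text
clock: 1.35
position: [0.485, 0.1311, 0.337]
ee_rot: [2.24, 1.929, -0.295]
force: [0.9, 0.5, -1.0]
width: 0.007
```

Run:
```python
from h import *
g=Rt(-15); corner(); print(arm.observe()["position"])
print(units(tcp_for_corner(-.185,-.071,.2,-15),g)); print(units(tcp_for_corner(-.185,-.071,.08,-15),g));
```

```text
t 1.35 corner local [-0.3512 -0.1732  0.3288] F local [-0.603   0.8546 -1.0065] rotdev [ -0.0248 -15.0142  -0.0959] w 0.006872039169768291 q [-0.9053  0.2506  0.4973  1.6611  0.1041  1.4009 -0.5866]
[0.485  0.1311 0.337 ]
(array([-2.1222,  1.6988,  2.7923]), array([0.0037, 0.0014, 0.0092]))
(array([-1.604 ,  1.6984,  4.724 ]), array([0.0037, 0.0014, 0.0092]))
```

Request:
jog_arm(moves=[{"xyz": [-0.7,0.6,0.4],"twist": [0,0,0],"grip": 1},{"xyz": [-1.4,1.2,1.0],"twist": [0,0,0],"grip": 1},{"xyz": [-2.1,1.7,1.8],"twist": [0,0,0],"grip": 1},{"xyz": [-2.1,1.7,2.8],"twist": [0,0,0],"grip": 1},{"xyz": [-2.1,1.7,2.8],"twist": [0,0,0],"grip": 1}])

```text
clock: 1.98
position: [0.5584, -0.0475, 0.2043]
ee_rot: [2.242, 1.931, -0.305]
force: [-0.6, 0.7, 0.4]
width: 0.005
```

Run:
```python
from h import *
import cv2
g=Rt(-15); corner(); cv2.imwrite("pics/w1.png",arm.get_image("wrist"))
print(units(tcp_for_corner(-.185,-.071,.08,-15),g));
```

```text
t 1.975 corner local [-0.1856 -0.0739  0.1962] F local [-0.6173 -0.6974  0.3688] rotdev [  0.3736 -15.1455  -0.1141] w 0.004690133367678732 q [-0.5664  0.4299  0.5535  1.7869  0.0427  1.0425 -0.2193]
(array([0.474 , 0.0367, 1.9033]), array([-0.0182,  0.0071,  0.0233]))
```

View pics/w1.png

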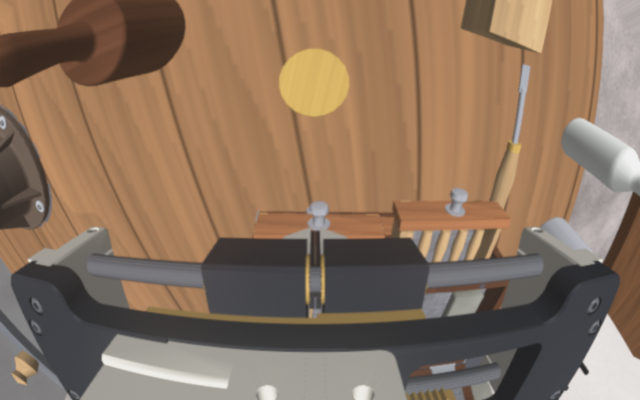

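```bash
cat >> h.py <<'E'
def wz(u,v,z):
    p=arm.camera_params("wrist");o=arm.observe();r=R.from_rotvec(o["ee_rot"])
    a=(np.array([u,v])-p["mtx"][:2,2])/p["mtx"][0,0];th=np.hypot(*a);d=np.r_[a/th*np.sin(th),np.cos(th)]
    T=p["T_tool_cam"];O=o["position"]+r.apply(T[:3,3]);D=r.apply(T[:3,:3]@d);return O+D*(z-O[2])/D[2]
E
python3 - <<'E'
from h import *
for n,u,v,z in[("kr",319,205,.089),("kl",459,192,.089),("kr mid",319,222,.08),("tin",315,82,.034),("dlL",509,215,.0985),("dlR",393,204,.0985)]: print(n,L(wz(u,v,z)))
E
```

```text
kr [-0.1541 -0.0688  0.089 ]
kl [-0.169   0.0666  0.089 ]
kr mid [-0.1281 -0.0685  0.08  ]
tin [-0.2563 -0.0729  0.034 ]
dlL [-0.1472  0.1308  0.0985]
dlR [-0.1615 -0.0021  0.0985]
```

Request:
jog_arm(moves=[{"xyz": [0.2,0.06,0.8],"twist": [0,0,0],"grip": 1},{"xyz": [0.4,0.06,1.6],"twist": [0,0,0],"grip": 1},{"xyz": [0.47,0.06,1.9],"twist": [0,0,0],"grip": 1},{"xyz": [0.47,0.06,1.9],"twist": [0,0,0],"grip": 1}])

```text
clock: 2.52
position: [0.5651, -0.0462, 0.0904]
ee_rot: [2.235, 1.936, -0.294]
force: [1.3, -0.1, 0.4]
width: 0.001
```

Run:
```python
from h import *
g=Rt(-15); corner()
for x in(-.15,-.115):print(units(tcp_for_corner(x,-.07,.08,-15),g));
```

```text
t 2.525 corner local [-0.1879 -0.0674  0.0822] F local [-0.1401  1.3244  0.3927] rotdev [ -0.0261 -14.9504  -0.4196] w 0.0008557338933077743 q [-0.5185  0.5798  0.5023  1.8832 -0.0177  0.797  -0.2103]
(array([-0.6003, -0.0473,  0.1992]), array([ 0.008 , -0.005 ,  0.0411]))
(array([-1.1639, -0.0516,  0.3497]), array([ 0.008 , -0.005 ,  0.0411]))
```

Request:
jog_arm(moves=[{"xyz": [-0.22,-0.02,0.07],"twist": [0,0,0],"grip": 1},{"xyz": [-0.44,-0.04,0.14],"twist": [0,0,0],"grip": 1},{"xyz": [-0.64,-0.05,0.21],"twist": [0,0,0],"grip": 1},{"xyz": [-0.82,-0.05,0.26],"twist": [0,0,0],"grip": 1},{"xyz": [-1.0,-0.05,0.3],"twist": [0,0,0],"grip": 1}])

```text
clock: 3.15
position: [0.5525, -0.1102, 0.0883]
ee_rot: [2.237, 1.933, -0.293]
force: [-0.3, 2.4, 0.3]
width: 0.006
```

Request:
jog_arm(moves=[{"xyz": [-0.05,0,0.01],"twist": [0,0,0],"grip": 1},{"xyz": [-0.1,0,0.025],"twist": [0,0,0],"grip": 1}])

```text
clock: 3.4
position: [0.5516, -0.1156, 0.0882]
ee_rot: [2.237, 1.933, -0.294]
force: [-0.3, 1.3, 1.8]
width: 0.003
```

```bash
python3 -c "
from h import *
corner()"
```

```text
t 3.4 corner local [-0.1172 -0.0703  0.08  ] F local [-1.246  -0.5169  1.8446] rotdev [ -0.025  -14.9613  -0.2867] w 0.0031657647526147554 q [-0.4071  0.5643  0.5055  1.9219 -0.0037  0.7438 -0.1085]
```

Request:
jog_arm(moves=[{"xyz": [-0.04,0,0.01],"twist": [0,0,0],"grip": 1},{"xyz": [-0.08,0,0.02],"twist": [0,0,0],"grip": 1}])

```text
clock: 3.65
position: [0.5509, -0.1204, 0.0882]
ee_rot: [2.237, 1.933, -0.294]
force: [0.1, 6.8, 1.8]
width: 0.005
```

Request:
jog_arm(moves=[{"xyz": [-0.04,0,0.01],"twist": [0,0,0],"grip": 1}])

```text
clock: 3.78
position: [0.5509, -0.1208, 0.0881]
ee_rot: [2.237, 1.936, -0.291]
force: [-1.2, 14.3, 5.9]
width: 0.007
```

Request:
jog_arm(moves=[{"xyz": [-0.04,0,0.01],"twist": [0,0,0],"grip": 1}])

```text
clock: 3.9
position: [0.5509, -0.1211, 0.088]
ee_rot: [2.237, 1.939, -0.289]
force: [-1.7, 20.8, 9.9]
width: 0.003
```

Request:
jog_arm(moves=[{"xyz": [0.5,0,-0.13],"twist": [0,0,0],"grip": 1},{"xyz": [1.4,0,-0.37],"twist": [0,0,0],"grip": 1},{"xyz": [1.4,0.8,-0.37],"twist": [0,0,0],"grip": 1},{"xyz": [1.4,1.6,-0.37],"twist": [0,0,0],"grip": 1},{"xyz": [1.4,2.33,-0.37],"twist": [0,0,0],"grip": 1}])

```text
clock: 4.53
position: [0.7025, -0.0602, 0.0881]
ee_rot: [2.236, 1.933, -0.295]
force: [0.6, 0.0, 0.2]
width: 0.004
```

Run:
```python
from h import *
g=Rt(-15); corner()
for x in(-.15,-.12):print(units(tcp_for_corner(x,.07,.08,-15),g));
```

```text
t 4.525 corner local [-0.1947  0.0705  0.0799] F local [-0.1045  0.5772  0.1793] rotdev [ -0.0326 -15.0136  -0.3066] w 0.004182928022134467 q [-0.3933  0.7652  0.4703  1.5085 -0.0744  0.9747 -0.136 ]
(array([-0.7194, -0.0116,  0.191 ]), array([0.0072, 0.0014, 0.0299]))
(array([-1.2023, -0.0143,  0.3206]), array([0.0072, 0.0014, 0.0299]))
```

Request:
jog_arm(moves=[{"xyz": [-0.24,0,0.06],"twist": [0,0,0],"grip": 1},{"xyz": [-0.48,0,0.12],"twist": [0,0,0],"grip": 1},{"xyz": [-0.72,-0.01,0.19],"twist": [0,0,0],"grip": 1},{"xyz": [-0.96,-0.01,0.26],"twist": [0,0,0],"grip": 1},{"xyz": [-1.2,-0.01,0.32],"twist": [0,0,0],"grip": 1}])

```text
clock: 5.15
position: [0.6888, -0.1342, 0.0883]
ee_rot: [2.238, 1.933, -0.295]
force: [-0.7, 2.4, 0.1]
width: 0.005
```

Request:
jog_arm(moves=[{"xyz": [-0.05,0,0.01],"twist": [0,0,0],"grip": 1},{"xyz": [-0.1,0,0.025],"twist": [0,0,0],"grip": 1}])

```text
clock: 5.4
position: [0.6887, -0.1395, 0.0883]
ee_rot: [2.237, 1.933, -0.294]
force: [-0.1, 1.9, 1.1]
width: 0.004
```

Request:
jog_arm(moves=[{"xyz": [-0.04,0,0.01],"twist": [0,0,0],"grip": 1}])

```text
clock: 5.52
position: [0.6885, -0.1415, 0.0883]
ee_rot: [2.237, 1.934, -0.294]
force: [-0.8, 1.3, 0.4]
width: 0.01
```

Request:
jog_arm(moves=[{"xyz": [-0.04,0,0.01],"twist": [0,0,0],"grip": 1}])

```text
clock: 5.65
position: [0.6884, -0.1425, 0.0882]
ee_rot: [2.237, 1.936, -0.292]
force: [-2.1, 9.9, 4.0]
width: 0.002
```

```bash
python3 -c "
from h import *
corner()"
```

```text
t 5.65 corner local [-0.1112  0.0689  0.08  ] F local [-9.4474 -3.5983  4.0113] rotdev [ -0.0298 -14.8492  -0.3576] w 0.002195168586147616 q [-0.2809  0.7452  0.4665  1.5471 -0.0644  0.9247 -0.0285]
```

Request:
jog_arm(moves=[{"xyz": [-0.03,0,0.01],"twist": [0,0,0],"grip": 1},{"xyz": [0.3,0,-0.1],"twist": [0,0,0],"grip": 1},{"xyz": [1.0,0,-0.7],"twist": [0,0,0],"grip": 1},{"xyz": [0.9,-0.5,-1.7],"twist": [0,0,0],"grip": 1},{"xyz": [0.7,-1.0,-2.6],"twist": [0,0,0],"grip": 1}])

```text
clock: 6.28
position: [0.6427, -0.054, 0.2245]
ee_rot: [2.234, 1.936, -0.295]
force: [1.5, -0.4, 1.1]
width: 0.005
```

Run:
```python
from h import *
import cv2
g=Rt(0); corner()
cv2.imwrite("pics/w2.png",arm.get_image("wrist"))
for a in((-.15,0,.41),(0,0,.41),(.15,0,.41),(.15,0,.3)):print(units(tcp_for_corner(*a,0),g));
```

```text
t 6.275 corner local [-0.1918  0.0106  0.2163] F local [0.2119 1.5978 1.0693] rotdev [ -0.0344 -15.023   -0.4491] w 0.005348628704870158 q [-0.4743  0.5406  0.526   1.5507 -0.0024  1.1526 -0.1488]
(array([-1.5068, -0.1572, -2.8526]), array([0.0439, 1.486 , 0.0303]))
(array([-3.9232, -0.1728, -2.2115]), array([0.0439, 1.486 , 0.0303]))
(array([-6.3396, -0.1883, -1.5703]), array([0.0439, 1.486 , 0.0303]))
(array([-5.8694, -0.201 ,  0.2016]), array([0.0439, 1.486 , 0.0303]))
```

View pics/w2.png

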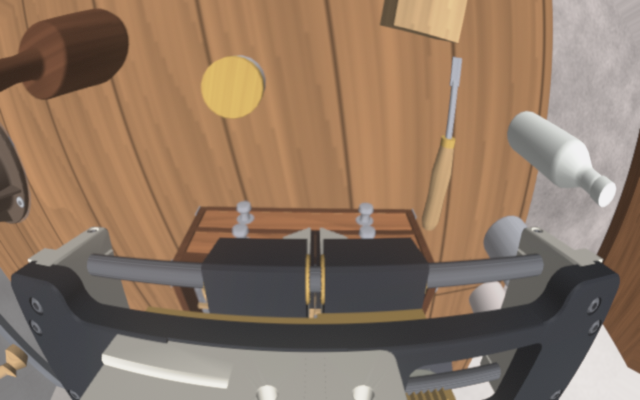

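The wrist view shows both small fronts flush, with their knobs level at about (240,230) and (367,231), and the wide drawer shut. Next I go over the lid, high.

Request:
jog_arm(moves=[{"xyz": [0,0,-1],"twist": [0,0.4,0],"grip": 1},{"xyz": [-0.2,0,-2],"twist": [0,0.8,0],"grip": 1},{"xyz": [-0.9,-0.1,-2.8],"twist": [0,1.2,0],"grip": 1},{"xyz": [-1.6,-0.15,-2.85],"twist": [0,1.5,0],"grip": 1},{"xyz": [-2.5,-0.16,-2.65],"twist": [0,1.5,0],"grip": 1}])

```text
clock: 6.95
position: [0.6186, -0.1588, 0.4183]
ee_rot: [2.375, 2.053, 0.005]
force: [0.2, -0.4, -0.8]
width: 0.002
```

Run:
```python
from h import *
g=Rt(0); corner()
for a in((0,0,.41),(.155,0,.41),(.155,0,.3)):print(units(tcp_for_corner(*a,0),g));
```

```text
t 6.95 corner local [-0.0871  0.0024  0.4073] F local [ 0.3921  0.3079 -0.8185] rotdev [-0.2225  0.0496 -0.3205] w 0.0017542628718100683 q [-0.1612  0.3984  0.5292  1.25   -0.1988  1.54    0.1936]
(array([-1.4518, -0.0464, -0.0471]), array([ 0.0223, -0.005 ,  0.0321]))
(array([-4.0352, -0.0608, -0.0493]), array([ 0.0223, -0.005 ,  0.0321]))
(array([-4.0367, -0.0679,  1.784 ]), array([ 0.0223, -0.005 ,  0.0321]))
```

Request:
jog_arm(moves=[{"xyz": [-0.9,-0.02,-0.05],"twist": [0,0,0],"grip": 1},{"xyz": [-1.8,-0.04,-0.05],"twist": [0,0,0],"grip": 1},{"xyz": [-2.7,-0.05,-0.05],"twist": [0,0,0],"grip": 1},{"xyz": [-3.5,-0.06,-0.05],"twist": [0,0,0],"grip": 1},{"xyz": [-4.03,-0.06,-0.05],"twist": [0,0,0],"grip": 1}])

```text
clock: 7.58
position: [0.5788, -0.3988, 0.4187]
ee_rot: [2.379, 2.051, -0.002]
force: [-0.0, -0.3, 0.5]
width: 0.008
```

Run:
```python
from h import *
import cv2
g=Rt(0); corner(); cv2.imwrite("pics/s2.png",arm.get_image("side"))
for a in((.155,0,.295),(.11,0,.295)):print(units(tcp_for_corner(*a,0),g));
```

```text
t 7.575 corner local [ 0.1561 -0.001   0.4077] F local [0.3138 0.027  0.4723] rotdev [ 0.0457 -0.0599 -0.1517] w 0.007704141347971799 q [ 0.2401  0.5407  0.5665  1.045  -0.279   1.6256  0.5758]
(array([0.0937, 0.0458, 1.8688]), array([-0.0138,  0.0191, -0.0097]))
(array([0.8437, 0.0446, 1.8663]), array([-0.0138,  0.0191, -0.0097]))
```

View pics/s2.png

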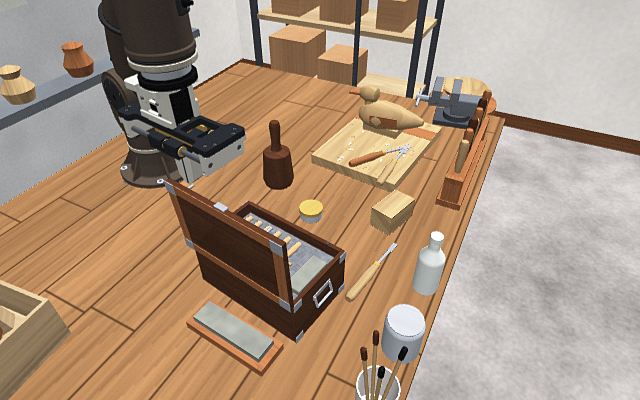

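Run:
```python
from h import *
print(proj("side",[.5788,-.3988,.408]),proj("side",W(.114,0,.32)),proj("side",W(-.09,.145,.135)))
```

```text
[191.7451 179.5475] [216.3674 210.5479] [345.2033 249.5047]
```

Request:
jog_arm(moves=[{"xyz": [0.05,0.02,0.6],"twist": [0,0,0],"grip": 1},{"xyz": [0.08,0.04,1.3],"twist": [0,0,0],"grip": 1},{"xyz": [0.09,0.05,1.87],"twist": [0,0,0],"grip": 1},{"xyz": [0.3,0.05,1.87],"twist": [0,0,0],"grip": 1},{"xyz": [0.5,0.05,1.87],"twist": [0,0,0],"grip": 1}])

```text
clock: 8.25
position: [0.5874, -0.367, 0.3081]
ee_rot: [2.376, 2.052, -0.001]
force: [-1.0, -3.2, -2.4]
width: 0.007
```

Run:
```python
from h import *
corner()
# corner path for lid angle, contact at s along lid
p0=L(arm.observe()["position"])
for th in(1.7,1.57,1.4,1.2,1.0,.8,.6,.4,.2,.1,0):
    s=.155; x=.091-s*np.cos(th)+.012*np.sin(th); z=.136+s*np.sin(th)+.012*np.cos(th)
    print(th,np.round([x,z],3),units(tcp_for_corner(x,0,z,0),None)[0])
```

```text
t 8.25 corner local [0.1234 0.0027 0.2971] F local [ 3.3168 -0.5337 -2.3507] rotdev [-0.0521 -0.0838 -0.2634] w 0.007362318176378019 q [ 0.1651  0.5407  0.5446  1.3092 -0.2751  1.3642  0.5555]
1.7 [0.123 0.288] [ 0.0083 -0.0446  0.149 ]
1.57 [0.103 0.291] [ 0.3414 -0.043   0.1011]
1.4 [0.076 0.291] [ 0.7814 -0.041   0.1042]
1.2 [0.046 0.285] [ 1.2892 -0.0387  0.2029]
1.0 [0.017 0.273] [ 1.7673 -0.0367  0.4006]
0.8 [-0.008  0.256] [ 2.1966 -0.035   0.6894]
0.6 [-0.03   0.233] [ 2.56   -0.0337  1.0576]
0.4 [-0.047  0.207] [ 2.8429 -0.0328  1.4907]
0.2 [-0.059  0.179] [ 3.0342 -0.0323  1.9714]
0.1 [-0.062  0.163] [ 3.093  -0.0323  2.2237]
0 [-0.064  0.148] [ 3.1262 -0.0324  2.4805]
```

Request:
jog_arm(moves=[{"xyz": [0.2,-0.04,0.1],"twist": [0,0,0],"grip": 1},{"xyz": [0.5,-0.04,0.1],"twist": [0,0,0],"grip": 1},{"xyz": [0.78,-0.04,0.1],"twist": [0,0,0],"grip": 1},{"xyz": [1.05,-0.04,0.15],"twist": [0,0,0],"grip": 1},{"xyz": [1.3,-0.04,0.2],"twist": [0,0,0],"grip": 1}])

```text
clock: 8.88
position: [0.5961, -0.2884, 0.2946]
ee_rot: [-2.377, -2.054, -0.001]
force: [0.4, -3.3, -0.0]
width: 0.005
```

Request:
jog_arm(moves=[{"xyz": [0.24,0,0.09],"twist": [0,0,0],"grip": 1},{"xyz": [0.47,0,0.2],"twist": [0,0,0],"grip": 1},{"xyz": [0.7,0,0.34],"twist": [0,0,0],"grip": 1},{"xyz": [0.9,0,0.48],"twist": [0,0,0],"grip": 1}])

```text
clock: 9.38
position: [0.6039, -0.235, 0.2652]
ee_rot: [-2.376, -2.054, -0.001]
force: [-0.9, -1.9, 0.8]
width: 0.006
```

Run:
```python
from h import *
import cv2
corner(); cv2.imwrite("pics/s3.png",arm.get_image("side"))
for th in(.8,.7,.6,.5,.4,.3,.2,.1,0,-.03):
    s=.155; x=.091-s*np.cos(th)+.012*np.sin(th); z=.136+s*np.sin(th)+.012*np.cos(th)
    print(th,np.round([x,z],3),units(tcp_for_corner(x,0,z,0),None)[0])
```

```text
t 9.375 corner local [-0.0096 -0.0008  0.2542] F local [ 2.0584 -0.5761  0.8446] rotdev [ 0.0198  0.0455 -0.2971] w 0.005539487183428137 q [-0.0497  0.4821  0.5252  1.5028 -0.2504  1.2245  0.366 ]
0.8 [-0.008  0.256] [-0.0595  0.0152 -0.0436]
0.7 [-0.02   0.245] [0.1307 0.0169 0.1321]
0.6 [-0.03   0.233] [0.3024 0.0185 0.326 ]
0.5 [-0.039  0.221] [0.4539 0.02   0.5361]
0.4 [-0.047  0.207] [0.5837 0.0213 0.7602]
0.3 [-0.054  0.193] [0.6904 0.0226 0.9962]
0.2 [-0.059  0.179] [0.7731 0.0236 1.2417]
0.1 [-0.062  0.163] [0.8308 0.0245 1.4941]
0 [-0.064  0.148] [0.863  0.0252 1.7511]
-0.03 [-0.064  0.143] [0.8677 0.0254 1.8287]
```

View pics/s3.png

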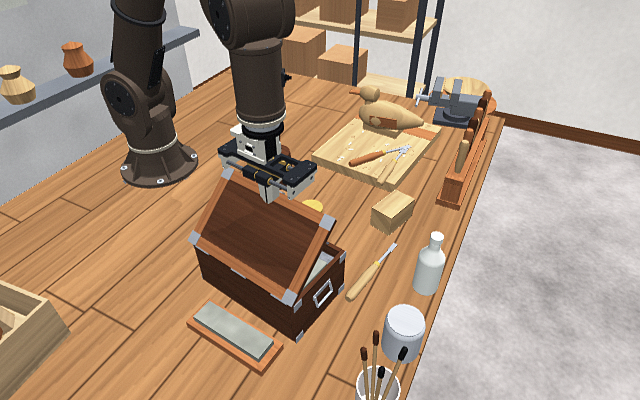

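The lid follows the fingertips at about 0.8 rad, with its free edge from (230,170) to (330,220). I'm continuing along the arc.

Request:
jog_arm(moves=[{"xyz": [0.13,0.02,0.13],"twist": [0,0,0],"grip": 1},{"xyz": [0.3,0.02,0.33],"twist": [0,0,0],"grip": 1},{"xyz": [0.45,0.02,0.54],"twist": [0,0,0],"grip": 1},{"xyz": [0.58,0.02,0.76],"twist": [0,0,0],"grip": 1},{"xyz": [0.69,0.02,1.0],"twist": [0,0,0],"grip": 1}])

```text
clock: 10.05
position: [0.6111, -0.1947, 0.205]
ee_rot: [-2.377, -2.054, -0.001]
force: [-0.3, -2.1, 1.2]
width: 0.003
```

Request:
jog_arm(moves=[{"xyz": [0.07,0,0.2],"twist": [0,0,0],"grip": 1},{"xyz": [0.12,0,0.4],"twist": [0,0,0],"grip": 1},{"xyz": [0.16,0,0.58],"twist": [0,0,0],"grip": 1}])

```text
clock: 10.42
position: [0.6123, -0.1858, 0.1704]
ee_rot: [-2.377, -2.053, -0.0]
force: [-0.4, -0.5, 1.7]
width: 0.005
```

Request:
jog_arm(moves=[{"xyz": [0.01,0,0.07],"twist": [0,0,0],"grip": 1},{"xyz": [0.02,0,0.12],"twist": [0,0,0],"grip": 1}])

```text
clock: 10.68
position: [0.6124, -0.1847, 0.1638]
ee_rot: [-2.377, -2.053, -0.0]
force: [-0.1, -0.5, 0.6]
width: 0.004
```

```bash
python3 -c "
from h import *
corner()"
```

```text
t 10.675 corner local [-0.0606  0.0001  0.1528] F local [0.5339 0.0255 0.5999] rotdev [ 0.0182  0.0317 -0.2666] w 0.003529555835834164 q [-0.1077  0.5527  0.4836  1.6515 -0.293   1.0104  0.3259]
```

Request:
jog_arm(moves=[{"xyz": [0,0,0.05],"twist": [0,0,0],"grip": 1},{"xyz": [0,0,0.08],"twist": [0,0,0],"grip": 1}])

```text
clock: 10.92
position: [0.6127, -0.1845, 0.1593]
ee_rot: [-2.377, -2.054, -0.001]
force: [-3.4, 2.5, 14.3]
width: 0.007
```

Request:
jog_arm(moves=[{"xyz": [0,0,0.04],"twist": [0,0,0],"grip": 1}])

```text
clock: 11.05
position: [0.6128, -0.1845, 0.1591]
ee_rot: [-2.377, -2.054, -0.003]
force: [-12.1, 6.0, 35.1]
width: 0.007
```

Request:
jog_arm(moves=[{"xyz": [0,0,0.03],"twist": [0,0,0],"grip": 1},{"xyz": [0,0,0.03],"twist": [0,0,0],"grip": 1}])

```text
clock: 11.3
position: [0.6128, -0.1845, 0.159]
ee_rot: [2.377, 2.054, 0.005]
force: [-13.3, 6.2, 36.6]
width: 0.002
```

The lid is hard against the rim: the tip is at 0.148 m and no longer moves. I'll lift clear, dwell and check.

Request:
jog_arm(moves=[{"xyz": [0,0,-0.15],"twist": [0,0,0],"grip": 1},{"xyz": [0,0,-0.8],"twist": [0,0,0],"grip": 1},{"xyz": [0,0,-1.7],"twist": [0,0,0],"grip": 1},{"xyz": [0,0,-2.6],"twist": [0,0,0],"grip": 1},{"xyz": [0,0,-2.6],"twist": [0,0,0],"grip": 1}])

```text
clock: 11.92
position: [0.6144, -0.186, 0.3158]
ee_rot: [2.373, 2.049, 0.008]
force: [0.8, 0.3, -0.6]
width: 0.006
```

Request:
jog_arm(moves=[{"xyz": [0,-1,-0.3],"twist": [0,0,0],"grip": 1},{"xyz": [0,-2,-0.5],"twist": [0,0,0],"grip": 1},{"xyz": [0,-2,-0.5],"twist": [0,0,0],"grip": 1},{"xyz": [0,-2,-0.5],"twist": [0,0,0],"grip": 1}])

```text
clock: 12.42
position: [0.494, -0.1669, 0.3408]
ee_rot: [-2.376, -2.054, -0.002]
force: [-0.2, -0.2, 0.2]
width: 0.007
```

Run:
```python
from h import *
import cv2
corner()
s=arm.get_image("side")[130:350,150:450];t=arm.get_image("top")[110:260,280:480]
cv2.imwrite("pics/end.png",np.vstack([cv2.resize(s,(450,330)),cv2.resize(t,(450,270))]))
```

```text
t 12.425 corner local [-0.0604 -0.1196  0.3298] F local [ 0.1976 -0.1426  0.1907] rotdev [-0.0265  0.0553 -0.3099] w 0.006597784198257946 q [-0.231   0.1952  0.5588  1.6922 -0.1084  1.2846  0.2047]
```

View pics/end.png

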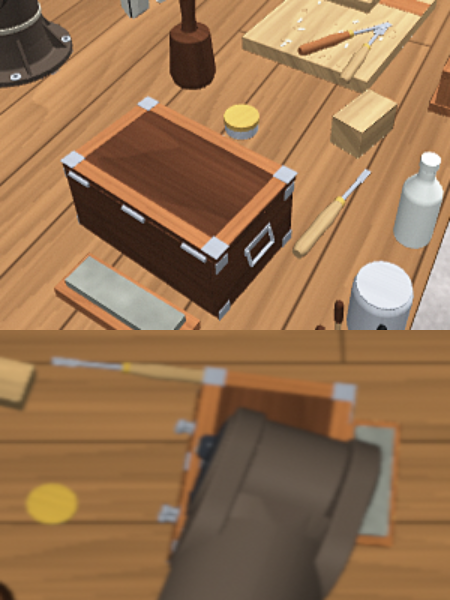

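The lid lies flat on the rim, with its corners at (150,103), (287,172), (215,245) and (72,158). In the top view the knobs are close to the front, and the bystanders are undisturbed. I'm handing in.

```bash
python3 -c "
from cell import arm
arm.sign_off()"
```

```text
the job is handed in; nothing more can be done
```

I pushed the right drawer home, then the left, each by its knob with closed fingertips. Then I went over the raised lid and pushed it down from behind along its arc at about 1 rad/s until it was shut. The job was handed in at about 12.4 s of the 58 s; no verdict was reported.

**Drawers:** both stopped with the knob face at chest x ≈ -0.111 m, against -0.112 m expected for home. The push force rose to about 21 N on the right and 10 N on the left, so both were against their stops. The wrist picture taken afterwards showed both fronts flush and the wide drawer shut.

**Lid:** it stopped with the fingertips at 0.148 m, the shut height, pressed at about 37 N along z. The side picture taken afterwards showed it flat on the rim.

**At hand-in:** the arm was clear, with the fingertips about 0.33 m up and contact force near zero. The mallet, tin, chisel, whetstone and blank looked undisturbed in that final picture, and so did the gouges as far as they were in view. I checked them by eye only. None of the checks failed or disagreed.

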